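Seat the amber bead and index it three clicks

ROBOT

A 6-joint arm with a two-finger parallel gripper is mounted at the origin on the work surface. World frame = base frame: x ahead of the robot, y to its left, z up, the work surface at z = 0. Lengths are in m, angles in rad, forces in N, time in s.
With the tool pointing down it reaches from about 0.25 to 0.775 m from the base axis. Payload 4 kg.
Tool frame: the origin (TCP) lies at the very end of the fingers, on their centre line; the grasp point (between the pads) lies 19 mm behind it; z points along the fingers, y is the direction in which the jaws open and shut (so a half turn about z gives the same grasp; the last joint's range is limited). The gripper opens to 94 mm and grips with 3 to 60 N. Pads are 16 mm wide; open, the fingers measure 119 mm over their backs; the gripper's body (75 mm by 177 mm) begins 78 mm behind the grasp point.
Start: joints at [1.196, 0.087, 1.371, -0, 1.684, -0.103], TCP at [0.148, 0.53, 0.206] pointing down, gripper open.
Joint ranges: [-3.1, 3.1], [-0.76, 2.03], [0.27, 2.55], [-1.08, 4.22], [0.17, 2.65], [-2.57, 2.57]. Speed limits (rad/s): [2.79, 2.79, 3.14, 3.14, 3.14, 3.14].

INTERFACE

Orientations are given as [roll, pitch, yaw] about the fixed x, y, z axes, in that order (R = Rz(yaw) Ry(pitch) Rx(roll)).
In Python, from bench import robot, snapshot, calibration gives the robot as it stands. The module is installed in compiled form; this text tells all that it offers.
- The arm moves only by the tool servo_tool, never from a script. Its argument "series" is text: rows parted by semicolons, each of 5 numbers parted by spaces: the closure, from -1 (fully open) to 1 (shut), then the shift along the tool's x, y, z in cm, then the turn about the tool's z in rad. A call has 1 to 20 rows; each row is the pose to reach, as a shift and turn from the pose commanded when the call began, along the tool's axes at that moment; what a row does not reach only later rows make up. A row lasts 1/12 s, in which the tool goes at most 41.7 mm and 7.16 degrees, less where a joint would pass 70% of its speed; a pose out of reach is approached as far as the arm can. A call with a gripper value outside its range is refused whole. The fingers move at their own pace and stop on an object; the grip force is fixed at half the most. Time passes only in rows, so rows that repeat a pose let the fingers close. It gives the time, the measured TCP pose, the force and the opening at its end, in the units of the state.
- robot.get_obs(): the state, without advancing time (a new reading comes with each control period).
- snapshot(name): name is "side" or "top" or "wrist"; returns (picture, depth): 420x560x3 uint8, red, green, blue; 420x560 float32, m along the optical axis (not along the pixel's ray), 0 where there is no reading.
- calibration(name): a dict with "fx", "fy", "cx", "cy" (pixels), "k1" (the pictures are not rectified: a ray, as slopes to the right and down, at radius r is drawn at 1 + k1 r^2 times it, then the intrinsics apply), "rvec" (rotation vector, rad) and "tvec" (3), from world to camera coordinates, as OpenCV has them; the wrist camera has in their place "tool_from_camera" (4x4, takes a point from camera to tool coordinates, whose origin is the TCP and whose axes are the flange's). Camera axes: x right, y down, z forward; pixel columns grow to the right and rows downward; lengths in m; the calibration is good to about 2 mm. A picture is of the moment at which its call begins: read the wrist's pose just before it. calibration takes no time and is no camera call.
- robot.close_job(): hands the job in, once; it reports no verdict.
The state is a dict: "time": time; "joint_positions": joint angles; "qvel": joint speeds; "joint_torque": joint torques, N m; "tool_pos": TCP position; "ee_rot": TCP orientation; "wrist_force": force on the tool from outside, world axes, zero at the start; "wrist_torque": the same for the moment, N m; "width": finger opening in m.
Only numpy, scipy, OpenCV 4.12 (cv2) and the standard library are available. Lean on these libraries where they do the work, as an engineer would, in place of code of your own. Each camera call takes 0.05 s, during which the arm holds its last target. There are 200 camera calls.

TASK

Take the holder with the amber bead up and off its forked hook and stand it, fully home and upright, in the round cup of the indexing head. Then let go of it, grip the red knob of the ratchet lever and advance the lever counter-clockwise (seen from above) by three clicks counted by feel, stopping as soon as the third click is felt, well before a fourth (the ratchet cannot be turned back). Finish still gripping the knob there and do not let go; leave the green holder and the other things on the bench where they are.

Things in the scene. Friction and masses are not known exactly. Their poses are not given: they have to be found in the camera images.
- amber_holder_knob (a point): Centre of the black grip knob (upright cylinder, 20 mm across, 34 tall) atop the amber bead's holder: one rigid part, 104 mm tall, about 150 g, round about z (up). Bottom up: foot disc 40 across, 10 thick; orange bead 34 across, 24 tall; neck 10 across, 32 long; flange 34 across, 4 thick (top 17 mm below this point); knob. It hangs by the flange in either fork of the rack, neck between the prongs
- amber_holder_foot (a point): Centre of the underside of the amber holder's foot disc (87 mm below the knob's centre, z up along the holder)
- green_holder_bead (a point): Centre of the bead of the second holder, the same in shape and size but with a dark green bead, hanging in the other fork (bead centre 22 mm above the foot's underside, 65 mm below the knob's centre): leave alone
- rack: Fixed rack, origin on the bench; forks at its y = -55 and +55 mm, open to its -x. A fork: two level prongs 6 mm thick, gap 18 mm, tops 112 mm above the bench, upturned ends 7 mm high at x = -21 to -26 mm; the neck hangs near x = 0, a cross bar joins the prongs at x = 80 mm. To come off, a holder is lifted 9 to 22 mm (not more: the bead meets the prongs), then drawn 60 mm or more along -x
- indexer: Fixed base of the indexing head, grey block 130 x 130 mm, 28 mm high, origin on the bench under the turning axis. On it turns a brass toothed disc that carries the cup and the lever. A black block with the sprung pawl stands at x = 58 to 103 mm of its frame, up to 48 mm high.
- seat (a point): Centre of the cup's inner floor, on the vertical turning axis, 44 mm above the bench. Round aluminium cup, open at the top, inner diameter 47 mm, 10 mm deep, outer diameter 57 mm; it turns with the lever.
- lever_knob (a point): Centre of the lever's upright red knob, 22 mm across, 40 mm tall, 90 mm above the bench (top at 110 mm); below it a steel stem 12 mm across goes 30 mm down to the flat lever arm (top 42 mm above the bench). The knob runs on a circle of 140 mm radius about the turning axis through point seat.
- lever (a joint): Lever, cup and disc angle, rad, 0 at its end stop, growing counter-clockwise from above, at most 1.2. Starts part-way up a tooth, stays where left, cannot be turned back over a click. Climbing a tooth takes 2 to 6 N at the knob; at the click the pawl drops and the lever pulls ahead by some 5 to 10 N for a few mm. Clicks are even, 25 to 40 mm of knob travel apart, the first after 2 to 30 mm
- glue_bottle_center (a point): White bottle with red cap, 36 mm across, 105 mm tall, point half-way up: leave alone
- polish_tin_center (a point): Dark flat tin, 60 mm across, 35 mm tall, point half-way up: leave alone
- handpiece_rest_mid (a point): Grey cradle 75 x 110 mm, 50 mm high, point 25 mm above the bench: leave alone
Mind the look-alikes: they are no part of the job. What is shaped like the part that bears amber_holder_knob but blue or pink is not meant.

How it is judged:
On the way, in this order (a step that is already met when the one before it is completed fails the run):
1. the amber holder has been lifted and drawn off its fork and is carried clear of the rack (distance of amber_holder_knob from where it was at the start of the episode above 0.055 m and contact force between the fingers and amber_holder above 0.5 N and contact force between amber_holder and rack below 0.05 N and height (world z) of amber_holder_foot above 0.035 m), for 0.1 s.
2. the amber holder stands home and upright in the cup, let go of, the lever not yet past its first click (horizontal distance between amber_holder_foot and seat below 0.006 m and z of amber_holder_foot in the frame of seat below 0.004 m and angle between amber_holder_foot's own z axis and vertical below 0.06 rad and contact force between the fingers and amber_holder below 0.05 N and value of joint lever below 0.2 rad), for 0.2 s.
3. the lever is gripped and has passed two clicks (value of joint lever above 0.42 rad and contact force between the fingers and lever above 1 N).
At the end, for the whole second after the job is handed in: Lever at rest 0 to 0.16 rad past its third click, red knob still gripped (over 1 N, grasp point within 35 mm of it); amber holder upright (0.06 rad) in the cup (6 mm of the axis, 4 mm of the floor), untouched by the robot; green holder, bottle, tin and rest within 20 mm of their starts (horizontal distance between amber_holder_foot and seat below 0.006 m and z of amber_holder_foot in the frame of seat below 0.004 m and angle between amber_holder_foot's own z axis and vertical below 0.06 rad and value of joint lever between 0.635 and 0.8 rad and velocity of joint lever between -0.05 and 0.05 rad/s and contact force between the fingers and lever above 1 N and contact force between the arm and amber_holder below 0.05 N and distance between the grasp point and lever_knob below 0.035 m and distance of each of green_holder_bead, glue_bottle_center, polish_tin_center, handpiece_rest_mid from where it was at the start of the episode below 0.02 m); the arm keeps its last pose, push and grip.
It fails at once if the lever goes past a fourth click (value of joint lever above 0.86 rad).
It fails at once if the green holder is disturbed (distance of green_holder_bead from where it was at the start of the episode above 0.03 m).
It fails at once if the glue bottle is disturbed (distance of glue_bottle_center from where it was at the start of the episode above 0.03 m).
It fails at once if the polish tin is disturbed (distance of polish_tin_center from where it was at the start of the episode above 0.03 m).
It fails at once if the handpiece rest is disturbed (distance of handpiece_rest_mid from where it was at the start of the episode above 0.03 m).
It also fails if it takes over 72 s, if anything falls off the work surface, if the arm or the gripper's body presses on something with over 40 N, if the wrist force passes 120 N, or if a joint passes its speed limit or range.

## Working session

There is one attempt and no reset: what is moved stays moved. The work goes in short steps, Python scripts to look and compute and a tool call to move; the robot and the scene stay as the last step left them, time stands still between calls to the robot, and variables do not carry over. Pictures are saved under pics/ and viewed, about 8 in all and at most 12, crops included, and the job is handed in when it is done.

Besides the shell and the picture viewer there is one more tool, called after "Request:" by a JSON object that holds its "fn" and its "kwargs". servo_tool: Moves the arm, as the interface text tells. Its arguments: {"type":"object","properties":{"series":{"type":"string"}},"required":["series"]}

```bash
mkdir -p pics
cat > h.py <<'E'
import numpy as np, cv2
from bench import robot, snapshot, calibration
from scipy.spatial.transform import Rotation as R
def pose():
    o=robot.get_obs(); return np.array(o['tool_pos']),R.from_euler('xyz',o['ee_rot']).as_matrix()
def cam(name):
    c=calibration(name)
    if name=='wrist':
        p,M=pose(); T=np.array(c['tool_from_camera']); return c,M@T[:3,:3],p+M@T[:3,3]
    Rm=cv2.Rodrigues(np.array(c['rvec'],float))[0]; return c,Rm.T,-Rm.T@np.array(c['tvec']).ravel()
def take(name,tag):
    C=cam(name); pic,d=snapshot(name)
    cv2.imwrite(f'pics/{tag}.png',pic[:,:,::-1]); np.savez(f'{tag}.npz',pic=pic,d=d,M=C[1],o=C[2],k=[C[0][x] for x in('fx','fy','cx','cy','k1')])
    return pic,d
def cloud(tag):
    z=np.load(f'{tag}.npz'); fx,fy,cx,cy,k1=z['k']; h,w=z['d'].shape
    u,v=np.meshgrid(np.arange(w),np.arange(h)); a=(u-cx)/fx;b=(v-cy)/fy
    x,y=a.copy(),b.copy()
    for _ in range(8):
        s=1+k1*(x*x+y*y); x,y=a/s,b/s
    d=z['d']; P=np.stack([x*d,y*d,d],-1)@z['M'].T+z['o']; P[d==0]=np.nan
    rays=np.stack([x,y,np.ones_like(x)],-1)@z['M'].T
    return z['pic'],P,rays,z['o']
def atz(tag,u,v,zz):
    _,_,r,o=cloud(tag); q=r[int(round(v)),int(round(u))]; return o+q*(zz-o[2])/q[2]
E
python3 - <<'E'
from h import *
o=robot.get_obs(); print(o)
take('top','top1'); take('side','side1'); take('wrist','w1')
E
```

```text
{'time': 0.0, 'joint_positions': array([ 1.19591092e+00,  8.79434115e-02,  1.37223221e+00, -1.04241806e-05,
        1.68359100e+00, -1.03105614e-01]), 'qvel': array([-0.00033584,  0.00010502, -0.00194419,  0.00192232, -0.00112797,
        0.0006452 ]), 'joint_torque': array([ 4.49739200e-04, -3.40189147e+01, -3.02421105e+01,  7.16934213e-02,
        3.30490828e-02, -1.57080931e-04]), 'tool_pos': array([0.14745688, 0.5293019 , 0.20432169]), 'ee_rot': array([-3.13942916e+00, -2.13445721e-04,  2.86981146e+00]), 'wrist_force': array([-0.62613474,  0.38970524, -0.76468965]), 'wrist_torque': array([-0.02080774, -0.03838619,  0.04335796]), 'width': 0.09405613830832324}
```

View pics/top1.png

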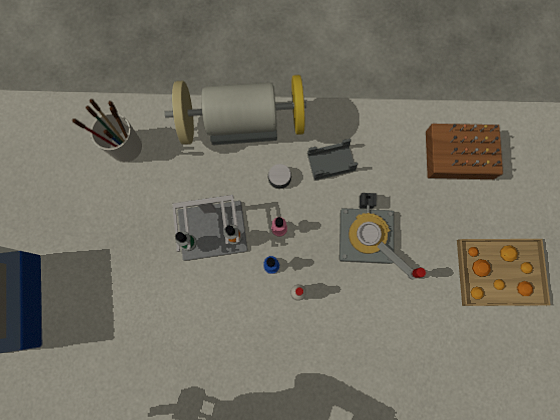

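View pics/side1.png

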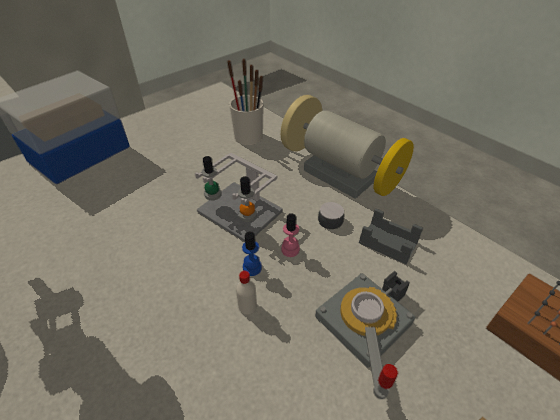

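The top view shows amber at about (232,234), green (183,240), pink (279,226), blue (271,265), the bottle (298,291), cup (370,233), lever knob (419,272) and pawl (368,200). The side view agrees: amber at (246,190), open fork ends toward the viewer.

Run:
```python
from h import *
pic,P,r,o=cloud('top1'); print('cam',o)
for n,u,v in [('amber',232,231),('green',182,237),('pink',279,223),('blue',271,262),('bottle',297,290),('cup',370,234),('lever',419,272),('pawl',368,199),('tin',279,175),('rest',332,160)]:
    w=P[v-2:v+3,u-2:u+3].reshape(-1,3); print(n,np.round(np.nanmedian(w,0),3),np.round(np.nanmax(w[:,2]),3))
im=pic[190:270,170:310]; cv2.imwrite('pics/crop1.png',cv2.resize(im,(800,457),interpolation=cv2.INTER_CUBIC)[:,:,::-1])
# red knob
hsv=cv2.cvtColor(pic,cv2.COLOR_RGB2HSV)
for tag in('top1','side1'):
    pic,P,r,o=cloud(tag); x=pic.astype(int)
    m=(x[...,0]>120)&(x[...,1]<60)&(x[...,2]<60)&(P[...,2]>.06)&(P[...,2]<.13); q=P[m]
    q=q[q[:,0]>.0]; print(tag,'red',len(q)); 
    for a in range(0,1): print(np.round(np.c_[np.nanmin(q,0),np.nanmedian(q,0),np.nanmax(q,0)],3))
    # black knob pts near amber
    m=(x.max(-1)<70)&(P[...,2]>.125)&(P[...,2]<.2); 
    n,l,s,c=cv2.connectedComponentsWithStats(m.astype('uint8'))
    for i in range(1,n):
        if s[i,4]>15: q=P[l==i]; print(s[i],np.round(q.min(0),3),np.round(q.max(0),3))
```

```text
cam [0.42039582 0.08520431 1.14672447]
amber [0.584 0.199 0.148] 0.151
green [0.567 0.306 0.148] 0.151
pink [0.61  0.098 0.103] 0.106
blue [0.521 0.114 0.103] 0.106
bottle [0.46  0.054 0.104] 0.107
cup [ 0.599 -0.121  0.043] 0.046
lever [ 0.505 -0.216  0.109] 0.113
pawl [ 0.688 -0.119  0.035] 0.04
tin [0.745 0.101 0.034] 0.039
rest [ 0.796 -0.034  0.005] 0.016
top1 red 88
[[ 0.452  0.499  0.514]
 [-0.228 -0.213  0.057]
 [ 0.101  0.107  0.114]]
[182  82   5  52 138] [0.814 0.317 0.125] [0.938 0.33  0.166]
[109 101  13  26  79] [0.826 0.459 0.128] [0.863 0.482 0.197]
[ 90 102  17  17  58] [0.846 0.504 0.126] [0.855 0.514 0.199]
[ 93 113  15  15  52] [0.822 0.5   0.126] [0.83  0.507 0.199]
[ 79 123  20  13  57] [0.798 0.52  0.125] [0.808 0.532 0.199]
[103 129  13  12  61] [0.784 0.473 0.126] [0.795 0.483 0.197]
[225 225  10  11  73] [0.577 0.197 0.126] [0.596 0.214 0.152]
[175 232  11  10  78] [0.56  0.303 0.125] [0.578 0.322 0.154]
[   0  252   14  101 1228] [0.322 0.647 0.125] [0.529 0.682 0.173]
side1 red 202
[[ 0.453  0.504  0.517]
 [-0.228 -0.216  0.058]
 [ 0.103  0.109  0.111]]
[250  67   4  15  45] [0.849 0.505 0.16 ] [0.858 0.515 0.2  ]
[229  70   4   8  23] [0.798 0.524 0.18 ] [0.805 0.534 0.199]
[243  71   5  27  63] [0.823 0.499 0.126] [0.83  0.507 0.199]
[254  76   9  22 129] [0.828 0.458 0.125] [0.863 0.487 0.199]
[238  81   6  24  69] [0.786 0.472 0.126] [0.797 0.484 0.194]
[203 156  10  14 113] [0.561 0.302 0.125] [0.579 0.321 0.151]
[240 176  11  16 129] [0.578 0.195 0.125] [0.597 0.214 0.152]
```

View pics/crop1.png

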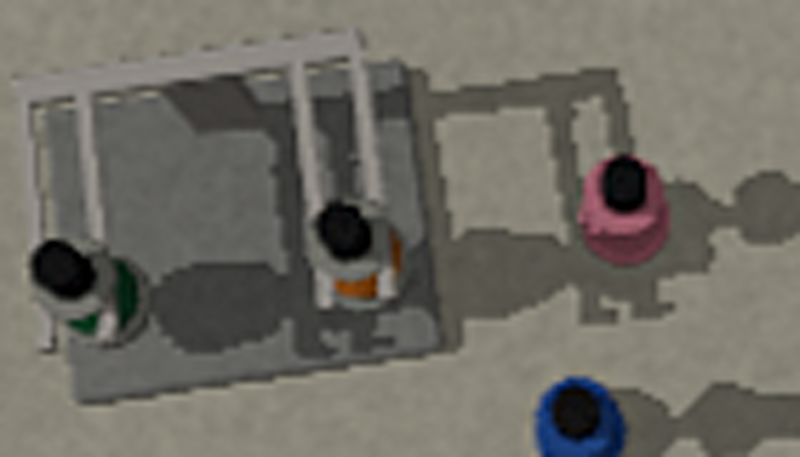

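The crop shows the amber knob at crop (345,232), its prongs running away up the picture and the open fork ends pointing down, so rack −x is toward the robot. Knob centres by depth: amber ≈ (0.587, 0.205), green ≈ (0.569, 0.312). That gives rack x ≈ (0.986, 0.166). Next I move above amber and look closer.

```bash
cat >> h.py <<'E'
def rel(target,yaw=None):
    p,M=pose(); d=M.T@(np.array(target)-p)*100
    a=0 if yaw is None else -((yaw-np.arctan2(M[1,0],M[0,0])+np.pi)%(2*np.pi)-np.pi)
    print('shift cm',np.round(d,2),'turn',round(a,3))
E
python3 - <<'E'
from h import *
rel([.587,.205,.23],3.308)
E
```

```text
shift cm [-51.04 -19.46  -2.52] turn -0.438
```

Request:
{"fn": "servo_tool", "kwargs": {"series": "-1 -2 -0.8 -1.5 -0.02; -1 -5 -1.9 -2.5 -0.05; -1 -8 -3.1 -2.5 -0.08; -1 -11.2 -4.3 -2.5 -0.11; -1 -14.4 -5.5 -2.5 -0.14; -1 -17.6 -6.7 -2.5 -0.17; -1 -20.8 -7.9 -2.5 -0.2; -1 -24 -9.2 -2.5 -0.23; -1 -27.2 -10.4 -2.5 -0.26; -1 -30.4 -11.6 -2.5 -0.29; -1 -33.6 -12.8 -2.5 -0.32; -1 -36.8 -14 -2.5 -0.34; -1 -40 -15.3 -2.5 -0.36; -1 -43 -16.4 -2.5 -0.38; -1 -46 -17.5 -2.5 -0.4; -1 -48.5 -18.5 -2.5 -0.42; -1 -50 -19.1 -2.5 -0.43; -1 -51 -19.5 -2.5 -0.438; -1 -51 -19.5 -2.5 -0.438; -1 -51 -19.5 -2.5 -0.438"}}

```text
time: 1.82
tool_pos: [0.5863, 0.2052, 0.23]
ee_rot: [3.141, -0.001, -2.976]
wrist_force: [0.2, 1.2, 0.7]
width: 0.0941
```

Run:
```python
from h import *
print(pose()); take('wrist','w2')
```

```text
(array([0.58626774, 0.20521616, 0.22998633]), array([[-9.86301507e-01, -1.64946994e-01, -1.35136750e-03],
       [-1.64947588e-01,  9.86302275e-01,  3.40150687e-04],
       [ 1.27675000e-03,  5.58395944e-04, -9.99999029e-01]]))
```

View pics/w2.png

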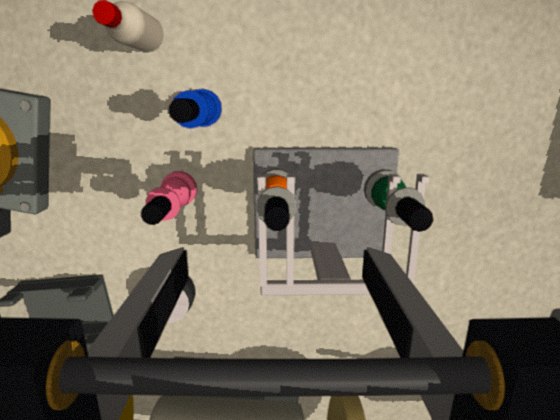

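The wrist view shows the amber knob at (276,212), centred between vertical prongs, so the yaw matches the rack. I'll refine the knob position from the cloud.

Run:
```python
from h import *
pic,P,r,o=cloud('w2')
for n,(u0,u1,v0,v1) in dict(amber=(260,295,190,235),green=(390,440,185,235),pink=(135,175,190,230)).items():
    q=P[v0:v1,u0:u1].reshape(-1,3); q=q[q[:,2]>.08 if n=='pink' else q[:,2]>.12]; zt=np.percentile(q[:,2],95)
    t=q[q[:,2]>zt-.006]; print(n,zt,len(t),np.round((t.min(0)+t.max(0))/2,4),np.round(np.ptp(t,axis=0),3))
rel([.587,.205,.12])
```

```text
amber 0.15120500589767172 531 [0.5872 0.2062 0.1489] [0.019 0.019 0.007]
green 0.15107965900075096 548 [0.5701 0.3137 0.1488] [0.019 0.02  0.007]
pink 0.10517991927643819 407 [0.6162 0.0994 0.1028] [0.02  0.02  0.007]
shift cm [-0.1  -0.09 11.04] turn 0
```

Request:
{"fn": "servo_tool", "kwargs": {"series": "-1 -0.1 0.1 2 0; -1 -0.1 0.1 4.5 0; -1 -0.1 0.1 7 0; -1 -0.1 0.1 9 0; -1 -0.1 0.1 10.3 0; -1 -0.1 0.1 10.9 0; -1 -0.1 0.1 11 0; -1 -0.1 0.1 11 0; 1 -0.1 0.1 11 0; 1 -0.1 0.1 11 0; 1 -0.1 0.1 11 0; 1 -0.1 0.1 11 0; 1 -0.1 0.1 11 0; 1 -0.1 0.1 11 0; 1 -0.1 0.1 11 0; 1 -0.1 0.1 11 0; 1 -0.1 0.1 11 0; 1 -0.1 0.1 11 0"}}

```text
time: 3.37
tool_pos: [0.5874, 0.2062, 0.1204]
ee_rot: [3.142, -0.0, -2.975]
wrist_force: [0.7, -1.2, 0.4]
width: 0.031
```

Request:
{"fn": "servo_tool", "kwargs": {"series": "1 0 0 0 0; 1 0 0 0 0; 1 0 0 0 0; 1 0 0 0 0; 1 0 0 0 0; 1 0 0 0 0; 1 0 0 0 0; 1 0 0 -0.4 0; 1 0 0 -0.8 0; 1 0 0 -1.2 0; 1 0 0 -1.5 0; 1 0 0 -1.5 0; 1 0 0 -1.5 0"}}

```text
time: 4.45
tool_pos: [0.5877, 0.2063, 0.136]
ee_rot: [3.141, 0.001, -2.975]
wrist_force: [0.4, 0.3, -1.4]
width: 0.019
```

Request:
{"fn": "servo_tool", "kwargs": {"series": "1 0.8 0 0 0; 1 2 0 0 0; 1 3.5 0 0 0; 1 5 0 0 0; 1 6.5 0 0 0; 1 7.6 0 0 0; 1 8 0 0 0; 1 8 0 0 0; 1 8 0 -1 0; 1 8 0 -3 0; 1 8 0 -5 0; 1 8 0 -7 0; 1 8 0 -8.5 0; 1 8 0 -9 0; 1 8 0 -9 0"}}

```text
time: 5.7
tool_pos: [0.51, 0.1933, 0.2279]
ee_rot: [3.141, 0.005, -2.976]
wrist_force: [-0.1, -0.3, -1.1]
width: 0.0196
```

Run:
```python
from h import *
print(pose()[0]); 
for tag in('side1','top1'):
    pic,P,r,o=cloud(tag)
    q=P.reshape(-1,3); q=q[np.isfinite(q[:,0])]
    q=q[np.hypot(q[:,0]-.602,q[:,1]+.123)<.036]; q=q[(q[:,2]>.0515)&(q[:,2]<.058)]
    # rim: outer radius 28.5 inner 23.5 -> fit mean radius 26 circle
    from scipy.optimize import least_squares
    f=least_squares(lambda c:np.hypot(q[:,0]-c[0],q[:,1]-c[1])-.0255,[.602,-.123],loss='soft_l1',f_scale=.002); rr=np.hypot(q[:,0]-f.x[0],q[:,1]-f.x[1])
    print(tag,len(q),f.x,np.percentile(rr,[5,50,95]))
    m=np.isfinite(P[...,0]); x=pic.astype(int)
    k=(x[...,0]>110)&(x[...,1]<60)&(P[...,2]>.095)&(P[...,1]<-.15); t=P[k]; print('knob',(t.min(0)+t.max(0))/2,np.ptp(t,axis=0))
take('top','top2')
```

```text
[0.51000167 0.19326011 0.22786666]
side1 232 [ 0.60192259 -0.11588139] [0.02357703 0.02567115 0.02805204]
knob [ 0.50802724 -0.21911721  0.10864269] [0.02124905 0.01901953 0.00547908]
top1 97 [ 0.59945318 -0.11543426] [0.02332565 0.02583402 0.02779273]
knob [ 0.50547208 -0.21979313  0.10890479] [0.01789679 0.01823304 0.00957594]
```

Run:
```python
from h import *
c=calibration('wrist'); T=np.linalg.inv(np.array(c['tool_from_camera']))
for x in(0,.04,.08):
  for z in(0,.074,.18):
    q=T@[x,0,z,1]; print(x,z,round(c['fx']*q[0]/q[2]+c['cx']),round(c['fy']*q[1]/q[2]+c['cy']))
rel([.601,-.1157,.24]); rel([.601,-.1157,.24],np.pi+.0)
```

```text
0 0 275 263
0 0.074 275 219
0 0.18 275 186
0.04 0 275 191
0.04 0.074 275 165
0.04 0.18 275 146
0.08 0 275 109
0.08 0.074 275 106
0.08 0.18 275 103
shift cm [ -3.95 -31.97  -1.39] turn 0
shift cm [ -3.95 -31.97  -1.39] turn 0.166
```

Request:
{"fn": "servo_tool", "kwargs": {"series": "1 -0.5 -1 -1 0; 1 -1.2 -3 -1.4 0; 1 -2 -6 -1.4 0; 1 -2.8 -9 -1.4 0; 1 -3.6 -12 -1.4 0; 1 -4.4 -15 -1.4 0; 1 -5.2 -18 -1.4 0; 1 -6 -21 -1.4 0; 1 -6.8 -24 -1.4 0; 1 -7.5 -27 -1.4 0; 1 -8.2 -29.5 -1.4 0; 1 -8.7 -31.2 -1.4 0; 1 -9 -32 -1.4 0; 1 -9 -32 -1.4 0; 1 -9 -32 -1.4 0; 1 -9 -32 -1.4 0"}}

```text
time: 7.08
tool_pos: [0.6499, -0.1064, 0.2391]
ee_rot: [3.141, -0.001, -2.974]
wrist_force: [1.1, -0.4, -0.9]
width: 0.0193
```

Run:
```python
from h import *
print(pose()[0]); take('wrist','w3')
```

```text
[ 0.64985139 -0.1063906   0.23908287]
```

View pics/w3.png

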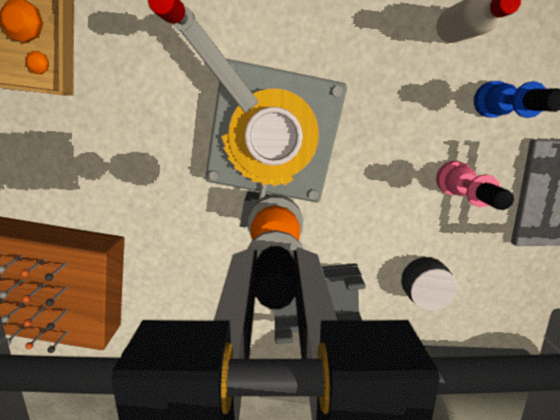

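The wrist view shows the holder hanging straight in the grip at (276,225), the cup clear at (274,135), and the red knob at (168,8).

Run:
```python
from h import *
from scipy.optimize import least_squares
pic,P,r,o=cloud('w3')
q=P.reshape(-1,3); q=q[np.isfinite(q[:,0])]
a=q[np.hypot(q[:,0]-.601,q[:,1]+.116)<.036]; a=a[(a[:,2]>.0515)&(a[:,2]<.058)]
f=least_squares(lambda c:np.hypot(a[:,0]-c[0],a[:,1]-c[1])-.0258,[.601,-.116],loss='soft_l1',f_scale=.002); rr=np.hypot(a[:,0]-f.x[0],a[:,1]-f.x[1])
print('cup',len(a),f.x,np.percentile(rr,[5,50,95]))
p,M=pose()
for z0,z1,R0 in((.163,.172,.017),(.178,.186,.017)):
    b=q[(np.hypot(*(q[:,:2]-p[:2]).T)<.04)&(q[:,2]>z0-.012)&(q[:,2]<z1)]; print('z',z0,len(b))
# foot side/top points
b=q[(np.hypot(*(q[:,:2]-p[:2]).T)<.035)&(q[:,2]>.14)&(q[:,2]<.2)]
print(np.histogram(b[:,2],12)); 
for lo,hi,Rr in((.150,.173,.02),(.178,.196,.017)):
    s=b[(b[:,2]>lo)&(b[:,2]<hi)]
    if len(s)>20: print(lo,len(s),s.min(0),s.max(0))
rel(list(f.x)+[.24])
```

```text
cup 831 [ 0.60158149 -0.11632095] [0.02336957 0.02562518 0.0278523 ]
z 0.163 108
z 0.178 738
(array([ 24,  50,  56, 562,  17,   1,  32,  54,  96, 258, 296, 391]), array([0.16426626, 0.16724354, 0.17022083, 0.17319811, 0.17617539,
       0.17915267, 0.18212995, 0.18510723, 0.18808451, 0.19106179,
       0.19403907, 0.19701635, 0.19999363]))
0.15 124 [ 0.63004562 -0.12640005  0.16426626] [ 0.64779258 -0.08916879  0.17295054]
0.178 644 [ 0.63287006 -0.12338791  0.18186757] [ 0.65695119 -0.09061608  0.19599793]
shift cm [ 4.93 -0.18 -0.05] turn 0
```

Request:
{"fn": "servo_tool", "kwargs": {"series": "1 0.6 0 0 0; 1 1.6 -0.1 0 0; 1 2.8 -0.1 0 0; 1 4 -0.1 0 0; 1 4.7 -0.1 0.5 0; 1 4.9 -0.1 1.5 0; 1 4.9 -0.1 3 0; 1 4.9 -0.1 4.5 0; 1 4.9 -0.1 6 0; 1 4.9 -0.1 7.5 0; 1 4.9 -0.1 8.6 0; 1 4.9 -0.1 9.2 0; 1 4.9 -0.1 9.5 0; 1 4.9 -0.1 9.5 0; 1 4.9 -0.1 9.5 0"}}

```text
time: 8.38
tool_pos: [0.6025, -0.1168, 0.1452]
ee_rot: [-3.141, 0.001, -2.975]
wrist_force: [-0.1, 0.0, -0.4]
width: 0.0196
```

Run:
```python
from h import *
print(pose()); rel([.6016,-.1163,.1185]); take('side','side3')
pic,P,_,_=cloud('side3'); im=pic[220:360,280:460]; cv2.imwrite('pics/c3.png',cv2.resize(im,(720,560),interpolation=cv2.INTER_CUBIC)[:,:,::-1])
```

```text
(array([ 0.6024814 , -0.11681896,  0.14522682]), array([[-9.86191796e-01, -1.65601938e-01,  1.31934539e-03],
       [-1.65602474e-01,  9.86192540e-01, -3.07497432e-04],
       [-1.25020641e-03, -5.21738306e-04, -9.99999082e-01]]))
shift cm [0.08 0.07 2.67] turn 0
```

View pics/c3.png

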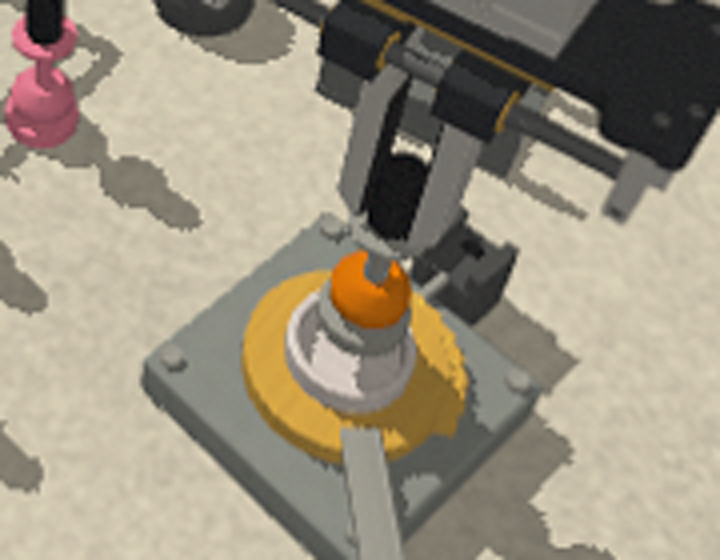

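The side crop shows the foot (365,310) hovering above the cup (350,350), aligned. I'll lower it with a 1 mm correction.

Request:
{"fn": "servo_tool", "kwargs": {"series": "1 0.1 0.1 0.3 0; 1 0.1 0.1 0.7 0; 1 0.1 0.1 1.1 0; 1 0.1 0.1 1.5 0; 1 0.1 0.1 1.9 0; 1 0.1 0.1 2.2 0; 1 0.1 0.1 2.4 0; 1 0.1 0.1 2.5 0; 1 0.1 0.1 2.6 0; 1 0.1 0.1 2.6 0; 1 0.1 0.1 2.6 0"}}

```text
time: 9.35
tool_pos: [0.6011, -0.116, 0.1187]
ee_rot: [-3.141, 0.0, -2.975]
wrist_force: [0.3, -0.4, -1.0]
width: 0.0198
```

Request:
{"fn": "servo_tool", "kwargs": {"series": "1 0 0 0.05 0; 1 0 0 0.1 0; 1 0 0 0.1 0; 1 0 0 0.15 0; 1 0 0 0.15 0"}}

```text
time: 9.77
tool_pos: [0.6013, -0.116, 0.1184]
ee_rot: [-3.141, 0.002, -2.975]
wrist_force: [-0.8, -0.2, 5.3]
width: 0.0193
```

Floor contact felt (5 N) at TCP z 0.1184, where the seat was expected. Now I release and retreat straight up.

Request:
{"fn": "servo_tool", "kwargs": {"series": "1 0 0 -0.05 0; -1 0 0 -0.05 0; -1 0 0 -0.05 0; -1 0 0 -0.05 0; -1 0 0 -0.05 0; -1 0 0 -0.05 0; -1 0 0 -0.05 0; -1 0 0 -0.05 0; -1 0 0 -0.05 0; -1 0 0 -0.05 0; -1 0 0 -0.05 0; -1 0 0 -1 0; -1 0 0 -3 0; -1 0 0 -5 0; -1 0 0 -7 0; -1 0 0 -9 0; -1 0 0 -9 0; -1 0 0 -9 0"}}

```text
time: 11.27
tool_pos: [0.6018, -0.1162, 0.209]
ee_rot: [-3.14, 0.004, -2.975]
wrist_force: [-0.4, -0.1, -0.3]
width: 0.0941
```

Run:
```python
from h import *
p,M=pose();print(p); take('side','side4'); take('wrist','w4')
for tag in('side4','w4'):
    pic,P,_,_=cloud(tag); x=pic.astype(int); q=P[(x.max(-1)<75)&(P[...,2]>.125)&(P[...,2]<.16)]; q=q[np.hypot(q[:,0]-.6,q[:,1]+.116)<.03]
    t=q[q[:,2]>np.percentile(q[:,2],97)-.006]; print(tag,len(t),(t.min(0)+t.max(0))/2,np.ptp(t,axis=0),q[:,2].max())
    q=P[(x[...,0]>110)&(x[...,1]<60)&(P[...,2]>.095)&(P[...,2]<.13)&(P[...,1]<-.15)]; 
    if len(q)>10: print('red',len(q),(q.min(0)+q.max(0))/2,np.ptp(q,axis=0))
pic=cloud('side4')[0]; im=pic[220:400,280:460]; cv2.imwrite('pics/c4.png',cv2.resize(im,(600,600),interpolation=cv2.INTER_CUBIC)[:,:,::-1])
```

```text
[ 0.60175186 -0.11622681  0.2089864 ]
side4 100 [ 0.60075214 -0.11635709  0.14610754] [0.0174469  0.01826511 0.00635081] 0.149282942161917
red 183 [ 0.50751893 -0.21959349  0.10399712] [0.02054687 0.01939569 0.01543379]
w4 591 [ 0.6008121  -0.11639961  0.14673162] [0.01895281 0.01926576 0.00686126] 0.1501622486152235
red 781 [ 0.50749706 -0.21832259  0.10374093] [0.02050815 0.02036943 0.01747788]
```

View pics/c4.png

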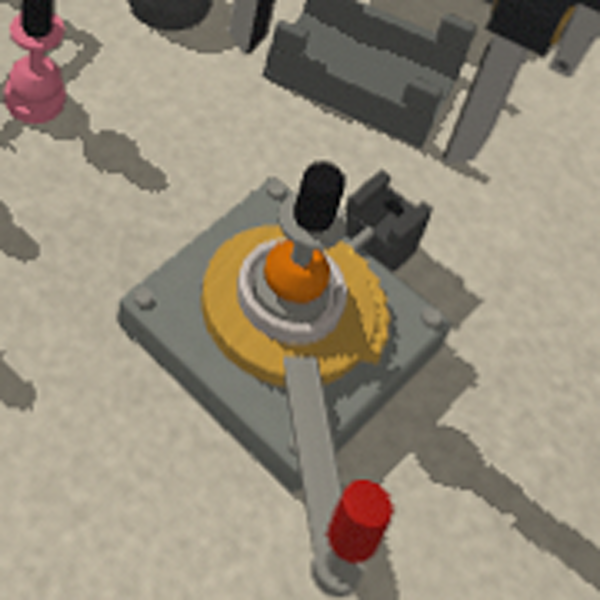

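The holder stands upright in the cup, with its knob at (0.6008, −0.1164) and top at 0.149. The red knob is at (0.5075, −0.2187). I'll grip it with the jaws tangential, so tool yaw ≈ 0.83 and joint 6 stays mid-range.

Request:
{"fn": "servo_tool", "kwargs": {"series": "-1 0.5 -0.4 0 0.1; -1 1.5 -1.2 0 0.22; -1 3 -2.3 0 0.34; -1 4.5 -3.5 0 0.46; -1 6 -4.6 0 0.58; -1 7.5 -5.8 0 0.7; -1 9 -7 0 0.82; -1 10.2 -7.9 0 0.94; -1 11 -8.5 0 1.06; -1 11 -8.5 0 1.18; -1 11 -8.5 0 1.3; -1 11 -8.5 0 1.42; -1 11 -8.5 0 1.54; -1 11 -8.5 0 1.66; -1 11 -8.5 0 1.78; -1 11 -8.5 0 1.9; -1 11 -8.5 0 2.02; -1 11 -8.5 0 2.14; -1 11 -8.5 0 2.25; -1 11 -8.5 0 2.3"}}

```text
time: 13.03
tool_pos: [0.5056, -0.2175, 0.2046]
ee_rot: [-3.137, 0.0, 1.003]
wrist_force: [0.5, -0.2, 0.6]
width: 0.0939
```

Run:
```python
from h import *
p,M=pose();print(p,robot.get_obs()['joint_positions']); take('wrist','w5')
pic,P,_,_=cloud('w5'); x=pic.astype(int)
q=P[(x[...,0]>110)&(x[...,1]<60)&(P[...,2]>.095)&(P[...,2]<.13)&(P[...,1]<-.15)]; c=(q.min(0)+q.max(0))/2; print(len(q),c,np.ptp(q,axis=0))
rel([c[0],c[1],.073],.83)
```

```text
[ 0.50558618 -0.21753251  0.20456985] [-5.09394953e-01  9.15017880e-02  1.36790760e+00  9.79992088e-05
  1.68630954e+00  5.81446989e-02]
547 [ 0.50777741 -0.21870906  0.10428043] [0.01928499 0.02123263 0.01592683]
shift cm [ 0.02  0.3  13.16] turn 0.173
```

Request:
{"fn": "servo_tool", "kwargs": {"series": "-1 0 0.3 0 0.12; -1 0 0.3 1 0.173; -1 0 0.3 3 0.173; -1 0 0.3 5.5 0.173; -1 0 0.3 8 0.173; -1 0 0.3 10.5 0.173; -1 0 0.3 12.3 0.173; -1 0 0.3 13 0.173; -1 0 0.3 13 0.173; -1 0 0.3 13 0.173"}}

```text
time: 13.92
tool_pos: [0.5088, -0.2195, 0.0766]
ee_rot: [-3.141, 0.0, 0.835]
wrist_force: [0.3, 0.3, 0.3]
width: 0.0944
```

Run:
```python
from h import *
print(pose()[0]);rel([.5076,-.2187,.073],.83)
```

```text
[ 0.5088035  -0.21947473  0.07663044]
shift cm [-0.02 -0.14  0.36] turn 0.005
```

Request:
{"fn": "servo_tool", "kwargs": {"series": "-1 0 -0.1 0.2 0; -1 0 -0.1 0.3 0; 1 0 -0.1 0.3 0; 1 0 -0.1 0.3 0; 1 0 -0.1 0.3 0; 1 0 -0.1 0.3 0; 1 0 -0.1 0.3 0; 1 0 -0.1 0.3 0; 1 0 -0.1 0.3 0; 1 0 -0.1 0.3 0; 1 0 -0.1 0.3 0; 1 0 -0.1 0.3 0; 1 0 -0.1 0.3 0; 1 0 -0.1 0.3 0; 1 0 -0.1 0.3 0; 1 0 -0.1 0.3 0; 1 0 -0.1 0.3 0; 1 0 -0.1 0.3 0; 1 0 -0.1 0.3 0; 1 0 -0.1 0.3 0"}}

```text
time: 15.58
tool_pos: [0.5083, -0.2189, 0.0739]
ee_rot: [-3.142, -0.0, 0.835]
wrist_force: [0.2, 0.2, -0.6]
width: 0.0215
```

```bash
cat >> h.py <<'E'
def st():
    o=robot.get_obs(); p,M=pose(); r=p[:2]-[.6012,-.1162]; th=np.arctan2(r[1],r[0])%(2*np.pi); t=np.array([-np.sin(th),np.cos(th)]); F=np.array(o['wrist_force'])
    print(f"t {o['time']:.2f} th {th:.4f} rad, r {np.hypot(*r):.4f} arc {th*.14*1000:.1f}mm Ft {F[:2]@t:.2f} Fr {F[:2]@r/np.hypot(*r):.2f} yaw {np.arctan2(M[1,0],M[0,0]):.3f} w {o['width']:.4f}")
E
python3 -c "
from h import *
st()"
```

```text
t 15.58 th 3.9771 rad, r 0.1385 arc 556.8mm Ft 0.03 Fr -0.26 yaw 0.835 w 0.0215
```

Gripped: width 21.5 mm, start angle 3.977 rad. I advance in 3 mm steps and read the force at each.

Request:
{"fn": "servo_tool", "kwargs": {"series": "1 0.002 0.15 0 -0.011; 1 0.003 0.3 0 -0.0214; 1 0.003 0.3 0 -0.0214"}}

```text
time: 15.83
tool_pos: [0.5096, -0.2201, 0.0739]
ee_rot: [-3.138, 0.0, 0.857]
wrist_force: [-4.4, 3.0, 1.7]
width: 0.0216
```

Request:
{"fn": "servo_tool", "kwargs": {"series": "1 0.002 0.15 0 -0.011; 1 0.003 0.3 0 -0.0214; 1 0.003 0.3 0 -0.0214"}}

```text
time: 16.08
tool_pos: [0.5138, -0.2236, 0.074]
ee_rot: [3.139, -0.0, 0.879]
wrist_force: [1.9, -1.1, -0.9]
width: 0.0216
```

Request:
{"fn": "servo_tool", "kwargs": {"series": "1 0.002 0.15 0 -0.011; 1 0.003 0.3 0 -0.0214; 1 0.003 0.3 0 -0.0214"}}

```text
time: 16.33
tool_pos: [0.516, -0.2254, 0.074]
ee_rot: [3.14, -0.0, 0.9]
wrist_force: [2.7, -1.3, -1.4]
width: 0.0215
```

Request:
{"fn": "servo_tool", "kwargs": {"series": "1 0.002 0.15 0 -0.011; 1 0.003 0.3 0 -0.0214; 1 0.003 0.3 0 -0.0214"}}

```text
time: 16.58
tool_pos: [0.5176, -0.2266, 0.0739]
ee_rot: [-3.141, -0.0, 0.921]
wrist_force: [0.8, -1.5, -0.9]
width: 0.0213
```

```bash
python3 -c "
from h import *
st()"
```

```text
t 16.58 th 4.0642 rad, r 0.1385 arc 569.0mm Ft 1.55 Fr 0.77 yaw 0.921 w 0.0213
```

The force went from −5.3 N to +2.2 N with a jump between 2 and 7 mm: click 1, at about 559 mm of arc. I continue.

Request:
{"fn": "servo_tool", "kwargs": {"series": "1 0.002 0.15 0 -0.011; 1 0.003 0.3 0 -0.0214; 1 0.003 0.3 0 -0.0214"}}

```text
time: 16.83
tool_pos: [0.5194, -0.2281, 0.0739]
ee_rot: [-3.14, -0.0, 0.942]
wrist_force: [-0.6, 2.2, 0.6]
width: 0.0216
```

Request:
{"fn": "servo_tool", "kwargs": {"series": "1 0.002 0.15 0 -0.011; 1 0.003 0.3 0 -0.0214; 1 0.003 0.3 0 -0.0214"}}

```text
time: 17.08
tool_pos: [0.5221, -0.23, 0.0739]
ee_rot: [-3.141, 0.0, 0.964]
wrist_force: [-2.6, 1.0, 2.0]
width: 0.0213
```

Request:
{"fn": "servo_tool", "kwargs": {"series": "1 0.002 0.15 0 -0.011; 1 0.003 0.3 0 -0.0214; 1 0.003 0.3 0 -0.0214"}}

```text
time: 17.33
tool_pos: [0.5249, -0.2319, 0.0739]
ee_rot: [-3.141, -0.0, 0.985]
wrist_force: [-3.3, 1.7, 2.3]
width: 0.0216
```

Request:
{"fn": "servo_tool", "kwargs": {"series": "1 0.002 0.15 0 -0.011; 1 0.003 0.3 0 -0.0214; 1 0.003 0.3 0 -0.0214"}}

```text
time: 17.58
tool_pos: [0.5275, -0.2336, 0.0739]
ee_rot: [-3.142, -0.0, 1.007]
wrist_force: [-1.9, 1.6, 1.5]
width: 0.0217
```

Request:
{"fn": "servo_tool", "kwargs": {"series": "1 0.002 0.15 0 -0.011; 1 0.003 0.3 0 -0.0214; 1 0.003 0.3 0 -0.0214"}}

```text
time: 17.83
tool_pos: [0.5301, -0.2352, 0.0739]
ee_rot: [3.142, -0.0, 1.028]
wrist_force: [-2.9, 1.1, 1.8]
width: 0.0215
```

```bash
python3 -c "
from h import *
st()"
```

```text
t 17.83 th 4.1736 rad, r 0.1386 arc 584.3mm Ft -3.01 Fr 0.55 yaw 1.028 w 0.0215
```

Request:
{"fn": "servo_tool", "kwargs": {"series": "1 0.002 0.15 0 -0.011; 1 0.003 0.3 0 -0.0214; 1 0.003 0.3 0 -0.0214"}}

```text
time: 18.08
tool_pos: [0.5329, -0.2368, 0.0739]
ee_rot: [3.141, -0.0, 1.049]
wrist_force: [-2.3, 1.8, 1.5]
width: 0.0213
```

Request:
{"fn": "servo_tool", "kwargs": {"series": "1 0.002 0.15 0 -0.011; 1 0.003 0.3 0 -0.0214; 1 0.003 0.3 0 -0.0214"}}

```text
time: 18.33
tool_pos: [0.5359, -0.2385, 0.0739]
ee_rot: [3.14, -0.0, 1.071]
wrist_force: [-2.0, 0.3, 0.6]
width: 0.0213
```

Request:
{"fn": "servo_tool", "kwargs": {"series": "1 0.002 0.15 0 -0.011; 1 0.003 0.3 0 -0.0214; 1 0.003 0.3 0 -0.0214"}}

```text
time: 18.58
tool_pos: [0.5384, -0.2398, 0.074]
ee_rot: [3.14, -0.0, 1.092]
wrist_force: [-0.3, 0.0, -0.8]
width: 0.0218
```

```bash
python3 -c "
from h import *
st()"
```

```text
t 18.58 th 4.2423 rad, r 0.1386 arc 593.9mm Ft -0.30 Fr 0.10 yaw 1.092 w 0.0218
```

Request:
{"fn": "servo_tool", "kwargs": {"series": "1 0.001 0.1 0 -0.007; 1 0.002 0.2 0 -0.0143; 1 0.002 0.2 0 -0.0143"}}

```text
time: 18.83
tool_pos: [0.5408, -0.2409, 0.074]
ee_rot: [3.139, -0.0, 1.107]
wrist_force: [4.1, -1.2, -3.1]
width: 0.0215
```

```bash
python3 -c "
from h import *
st()"
```

```text
t 18.83 th 4.2612 rad, r 0.1386 arc 596.6mm Ft 4.24 Fr -0.76 yaw 1.107 w 0.0215
```

Request:
{"fn": "servo_tool", "kwargs": {"series": "1 0.001 0.1 0 -0.007; 1 0.002 0.2 0 -0.0143; 1 0.002 0.2 0 -0.0143"}}

```text
time: 19.08
tool_pos: [0.5424, -0.2417, 0.074]
ee_rot: [3.139, -0.0, 1.121]
wrist_force: [4.5, -1.5, -2.6]
width: 0.0216
```

```bash
python3 -c "
from h import *
st()"
```

```text
t 19.08 th 4.2742 rad, r 0.1386 arc 598.4mm Ft 4.73 Fr -0.57 yaw 1.121 w 0.0216
```

Request:
{"fn": "servo_tool", "kwargs": {"series": "1 0.001 0.1 0 -0.007; 1 0.002 0.2 0 -0.0143; 1 0.002 0.2 0 -0.0143"}}

```text
time: 19.33
tool_pos: [0.5431, -0.242, 0.074]
ee_rot: [-3.141, -0.0, 1.135]
wrist_force: [1.3, -0.3, -1.8]
width: 0.0215
```

```bash
python3 -c "
from h import *
st()"
```

```text
t 19.33 th 4.2797 rad, r 0.1386 arc 599.2mm Ft 1.30 Fr -0.27 yaw 1.135 w 0.0215
```

Click 2 felt at about 594 mm (force to +4.7 N). The spacing of ≈31 mm puts click 3 at about 624.5 mm.

Request:
{"fn": "servo_tool", "kwargs": {"series": "1 0.002 0.15 0 -0.011; 1 0.003 0.3 0 -0.0214; 1 0.003 0.3 0 -0.0214"}}

```text
time: 19.58
tool_pos: [0.5454, -0.2431, 0.0739]
ee_rot: [-3.14, -0.0, 1.156]
wrist_force: [-0.6, 0.9, -0.4]
width: 0.0216
```

Request:
{"fn": "servo_tool", "kwargs": {"series": "1 0.002 0.15 0 -0.011; 1 0.003 0.3 0 -0.0214; 1 0.003 0.3 0 -0.0214"}}

```text
time: 19.83
tool_pos: [0.5484, -0.2444, 0.0739]
ee_rot: [-3.141, -0.0, 1.178]
wrist_force: [-1.8, 2.1, 0.8]
width: 0.0217
```

Request:
{"fn": "servo_tool", "kwargs": {"series": "1 0.002 0.15 0 -0.011; 1 0.003 0.3 0 -0.0214; 1 0.003 0.3 0 -0.0214"}}

```text
time: 20.08
tool_pos: [0.5513, -0.2456, 0.0739]
ee_rot: [-3.141, -0.0, 1.199]
wrist_force: [-2.7, 1.8, 1.8]
width: 0.0215
```

Request:
{"fn": "servo_tool", "kwargs": {"series": "1 0.002 0.15 0 -0.011; 1 0.003 0.3 0 -0.0214; 1 0.003 0.3 0 -0.0214"}}

```text
time: 20.33
tool_pos: [0.5543, -0.2467, 0.0739]
ee_rot: [-3.141, -0.0, 1.221]
wrist_force: [-4.0, 2.4, 1.9]
width: 0.0215
```

Request:
{"fn": "servo_tool", "kwargs": {"series": "1 0.002 0.15 0 -0.011; 1 0.003 0.3 0 -0.0214; 1 0.003 0.3 0 -0.0214"}}

```text
time: 20.58
tool_pos: [0.5572, -0.2478, 0.0739]
ee_rot: [3.142, -0.0, 1.242]
wrist_force: [-3.9, 1.8, 2.5]
width: 0.0215
```

```bash
python3 -c "
from h import *
st()"
```

```text
t 20.58 th 4.3898 rad, r 0.1387 arc 614.6mm Ft -4.28 Fr -0.45 yaw 1.242 w 0.0215
```

Request:
{"fn": "servo_tool", "kwargs": {"series": "1 0.002 0.15 0 -0.011; 1 0.003 0.3 0 -0.0214; 1 0.003 0.3 0 -0.0214"}}

```text
time: 20.83
tool_pos: [0.5602, -0.2487, 0.0739]
ee_rot: [3.141, -0.0, 1.263]
wrist_force: [-2.6, 1.9, 0.3]
width: 0.0213
```

Request:
{"fn": "servo_tool", "kwargs": {"series": "1 0.002 0.15 0 -0.011; 1 0.003 0.3 0 -0.0214; 1 0.003 0.3 0 -0.0214"}}

```text
time: 21.08
tool_pos: [0.5636, -0.2497, 0.0739]
ee_rot: [3.14, -0.0, 1.285]
wrist_force: [-1.4, 2.3, -0.2]
width: 0.0218
```

Request:
{"fn": "servo_tool", "kwargs": {"series": "1 0.001 0.1 0 -0.007; 1 0.002 0.2 0 -0.0143; 1 0.002 0.2 0 -0.0143"}}

```text
time: 21.33
tool_pos: [0.5652, -0.2501, 0.0739]
ee_rot: [3.141, -0.0, 1.299]
wrist_force: [-1.4, 1.8, 0.8]
width: 0.0215
```

```bash
python3 -c "
from h import *
st()"
```

```text
t 21.33 th 4.4496 rad, r 0.1387 arc 622.9mm Ft -1.78 Fr -1.37 yaw 1.299 w 0.0215
```

Request:
{"fn": "servo_tool", "kwargs": {"series": "1 0.001 0.1 0 -0.007; 1 0.002 0.2 0 -0.0143; 1 0.002 0.2 0 -0.0143"}}

```text
time: 21.58
tool_pos: [0.5675, -0.2508, 0.074]
ee_rot: [3.14, -0.0, 1.314]
wrist_force: [1.0, 1.0, -1.2]
width: 0.0214
```

```bash
python3 -c "
from h import *
st()"
```

```text
t 21.58 th 4.4670 rad, r 0.1387 arc 625.4mm Ft 0.77 Fr -1.19 yaw 1.314 w 0.0214
```

Request:
{"fn": "servo_tool", "kwargs": {"series": "1 0.001 0.1 0 -0.007; 1 0.002 0.2 0 -0.0143; 1 0.002 0.2 0 -0.0143; 1 0.002 0.2 0 -0.0143"}}

```text
time: 21.92
tool_pos: [0.5703, -0.2513, 0.074]
ee_rot: [3.138, -0.0, 1.328]
wrist_force: [5.7, -0.1, -3.1]
width: 0.0215
```

```bash
python3 -c "
from h import *
st()"
```

```text
t 21.92 th 4.4874 rad, r 0.1386 arc 628.2mm Ft 5.60 Fr -1.20 yaw 1.328 w 0.0215
```

Third click felt (+5.6 N at 628 mm). I ease 3 mm on, out of the drop-off and well short of the fourth (~656 mm), then settle and check.

Request:
{"fn": "servo_tool", "kwargs": {"series": "1 0.001 0.1 0 -0.007; 1 0.002 0.2 0 -0.0143; 1 0.003 0.3 0 -0.0214; 1 0.003 0.3 0 -0.0214; 1 0.003 0.3 0 -0.0214; 1 0.003 0.3 0 -0.0214; 1 0.003 0.3 0 -0.0214; 1 0.003 0.3 0 -0.0214"}}

```text
time: 22.58
tool_pos: [0.5718, -0.2518, 0.074]
ee_rot: [3.141, -0.0, 1.349]
wrist_force: [4.4, 0.7, -3.3]
width: 0.0216
```

Run:
```python
from h import *
st(); print(np.round(robot.get_obs()['qvel'],3)); take('side','side5'); pic,P,_,_=cloud('side5'); x=pic.astype(int)
q=P[(x.max(-1)<75)&(P[...,2]>.125)&(P[...,2]<.16)]; q=q[np.hypot(q[:,0]-.6,q[:,1]+.116)<.03]
t=q[q[:,2]>np.percentile(q[:,2],97)-.006]; print('amber',(t.min(0)+t.max(0))/2,q[:,2].max())
cv2.imwrite('pics/c5.png',pic[:,:,::-1])
```

```text
t 22.58 th 4.4987 rad, r 0.1387 arc 629.8mm Ft 4.12 Fr -1.59 yaw 1.349 w 0.0216
[-0.    -0.001  0.    -0.    -0.001  0.001]Traceback (most recent call last):
  File "<stdin>", line 4, in <module>
    return _quantile_unchecked(
        a, q, axis, out, overwrite_input, method, keepdims, weights)
    return _ureduce(a,
                    func=_quantile_ureduce_func,
    ...<5 lines>...
                    overwrite_input=overwrite_input,
                    method=method)
    r = func(a, **kwargs)
    result = _quantile(arr,
                       quantiles=q,
    ...<2 lines>...
                       out=out,
                       weights=wgt)
    slices_having_nans = np.isnan(arr[-1, ...])
                                  ~~~^^^^^^^^^
IndexError: index -1 is out of bounds for axis 0 with size 0
```

The gripper hides the holder's knob from the side camera, so I'll check with the wrist camera (side view beside it).

Run:
```python
from h import *
a,_=take('wrist','w6'); b=cv2.imread('pics/side5.png')[:,:,::-1]
cv2.imwrite('pics/c6.png',cv2.resize(np.hstack([a,b]),(800,300),interpolation=cv2.INTER_AREA)[:,:,::-1])
take('top','top6')
for tag in('w6','top6'):
    pic,P,_,_=cloud(tag); x=pic.astype(int)
    q=P[(x.max(-1)<75)&(P[...,2]>.125)&(P[...,2]<.16)]; q=q[np.hypot(q[:,0]-.6,q[:,1]+.116)<.03]
    if len(q)>20: t=q[q[:,2]>np.percentile(q[:,2],97)-.006]; print(tag,'amber',len(t),(t.min(0)+t.max(0))/2,q[:,2].max())
```

```text
top6 amber 55 [ 0.59834584 -0.11512654  0.14781537] 0.15065056961637413
```

View pics/c6.png

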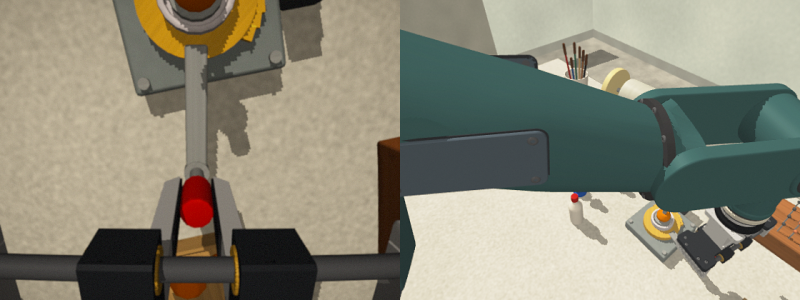

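The wrist view (left) shows the red knob held between the pads at (197,202) and the holder in the cup at (195,5). The top view puts the holder's knob within 2 mm of the axis at unchanged height. Handing in.

```bash
python3 -c "
from bench import robot
print(robot.close_job())"
```

```text
the job is handed in; nothing more can be done
None
```

I hung the amber holder off its fork, stood it in the cup, and advanced the lever three clicks. The job was handed in at about 23 s with the red knob still gripped. No verdict was reported.

**Holder:** It met the cup floor at the expected height with 5 N. Afterwards its knob measured within 1–2 mm of the turning axis, with the top at 0.149–0.151 m.

**Clicks:** I felt three reversals of force, at about 559, 594 and 625 mm of arc. The spacings came out at about 35 and 31 mm; click 1 was only bracketed to a few millimetres. I stopped at 629.8 mm, about 5 mm past the third click and roughly 26 mm short of where a fourth would fall. I eased on about 2 mm after feeling the third click, to be clear of the drop-off.

**Last checks:**
- **Arm:** It was at rest, with the knob gripped at 21.6 mm and the lever pulling ahead at about 4 N.
- **Holder position:** The side-camera measurement of the holder failed because the arm was in the way. The top camera stood in for it; it read the cup about 2 mm off the other cameras, and the holder shows the same offset.
- **Other objects:** I did not measure the green holder, bottle, tin or rest again at the end. I felt no unexpected force near them.

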